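# Clip the bar board into its spring holder

### The arm

A 6-joint arm with a two-finger parallel gripper is mounted at the origin on a cart in front of the work surface, level with it; the furniture and walls round the work are solid. World frame = base frame: x ahead of the robot, y to its left, z up, the work surface at z = 0. Lengths are in m, angles in rad, forces in N, time in s.
With the tool pointing down it reaches from about 0.3 to 1 m from the base axis. Payload 5.1 kg.
Tool frame: the origin (TCP) lies at the very end of the fingers, on their centre line; the grasp point (between the pads) lies 19 mm behind it; z points along the fingers, y is the line along which they close (so a half turn about z gives the same grasp; the last joint's range is limited). The gripper opens to 95 mm and grips with 3 to 60 N. Pads are 20 mm wide; open, the fingers measure 119 mm over their backs; the gripper's body (75 mm by 180 mm) begins 59 mm behind the grasp point.
Start: joints at [-0.083, 0.124, 1.65, -0, 1.367, -0.083], TCP at [0.65, -0, 0.215] pointing down, gripper open.
Joint ranges: [-2.61, 2.61], [-1.02, 2.33], [0.03, 2.71], [-1.35, 4.49], [0.32, 2.68], [-2.91, 2.91]. Speed limits (rad/s): [2.57, 2.57, 3.14, 3.14, 3.14, 3.14].

### API

Orientations are given as [roll, pitch, yaw] about the fixed x, y, z axes, in that order (R = Rz(yaw) Ry(pitch) Rx(roll)).
In Python, from bench import ctrl, snapshot, finish_job gives the robot as it stands.
- The arm moves only by the shell command python3 -m handwheel 'ROWS' [FORCE]. ROWS is JSON, a list of rows, each a list of 3 entries, a list of its own where there are three numbers: the shift along the tool's x, y, z in cm, then the turn, a rotation vector about the tool's x, y, z in rad, then the opening in per cent of the stroke, from 0 (shut) to 100 (fully open). In form: [[[dx, dy, dz], [rx, ry, rz], gripper], ...]. A call has 1 to 20 rows; each row shifts and turns the commanded pose from where the row before left it, along the tool's axes as they then stand; what a row does not reach is not made up. A row lasts 1/12 s, in which the tool goes at most 41.7 mm and 7.16 degrees, less where a joint would pass 70% of its speed; a pose out of reach is approached as far as the arm can. A call with a gripper value outside its range is refused whole. The fingers move at their own pace and stop on an object; FORCE is the grip in N (left out, the last holds). Time passes only in rows, so rows that do not move let the fingers close. It gives the time, the measured TCP pose, the force, the opening and the grip force at its end, in the units of the state.
- ctrl.observe(): the state, without advancing time (a new reading comes with each control period).
- snapshot(name): name is "scene" or "side" or "wrist"; returns a dict with "frame" (480x640x3 uint8, red, green, blue), "fx", "fy", "cx", "cy" (pixels), "world_to_cam" (4x4, takes a point from world to camera coordinates); the wrist camera has in their place "hand_eye" (4x4, takes a point from camera to tool coordinates, whose origin is the TCP and whose axes are the flange's). Camera axes: x right, y up, looking along -z (the intrinsics and any distortion apply to the point x, -y, -z); pixel columns grow to the right and rows downward; lengths in m; the calibration is good to about 2 mm. A picture is of the moment at which its call begins: read the wrist's pose just before it. There is no depth.
- finish_job(): hands the job in; it is judged then, once.
The state is a dict: "time": time; "qpos": joint angles; "joint_velocities": joint speeds; "joint_torque": joint torques, N m; "position": TCP position; "eef_rot": TCP orientation; "ft_force": force on the tool from outside, world axes, zero at the start; "moment": the same for the moment, N m; "opening": opening from 0.0 (shut) to 1.0 (fully open); "gripper_force": force on a finger pad.
Only numpy, scipy, OpenCV 4.12 (cv2) and the standard library are available. Lean on these libraries where they do the work, as an engineer would, in place of code of your own. Each camera call takes 0.05 s, during which the arm holds its last target. There are 200 camera calls.

### The job

Clip the small wooden bar board into the spring-jawed board holder, its long side along the rail: push one end into one red jaw against its spring, without ramming that jaw into its stop, gently lower the other end behind the opposite jaw's lip, and let the springs centre it. Finish with the board lying flat on the rail, square and gripped evenly by both jaws, and leave the glass and the jam jar where they stand.

Things in the scene. Friction and masses are not known exactly. Their poses are not given: they have to be found in the camera images.
- board_center (a point): Centre of the loose pale wooden bar board, 56 mm wide (its x) x 160 mm long (its y) x 16 mm thick (z, up), edges rounded by 3 mm, thin dark lines on its top, 0.10 to 0.21 kg. It starts flat on the worktop; this point is 8 mm above its underside. Its two ends are alike.
- holder: Spring board holder, fixed. Origin: centre of its underside, on the worktop. Black base 100 x 250 x 10 mm; aluminium rail along its y, 44 mm wide, 290 mm long, top 34 mm above the worktop. Two red jaws on it face each other; grey brackets (54 mm wide, tops at 56 mm) behind them. Jaws and brackets are one head, locked up to 15 mm either way along y of the origin; this offset is not reported: feel for the jaw.
- seat (a point): Point 42 mm straight above the holder's origin, axes as the holder's: where the centre of the seated board is, but for the unreported offset of up to 15 mm along y. At rest the jaws' upright faces are 150 mm apart and their lips 138 mm, so the board goes in only tilted, one end first: one jaw must give way about 18 mm before the other end passes inside the opposite lip. Over 40 N on the holder is too rough.
- jaw_left (a joint): How far the red jaw at the holder's +y side is pushed outward (+y), m: 0 at rest, 0.024 at its hard stop, about 0.005 with the board centred. Jaw: 50 mm wide, upright face from the rail up, with a lip reaching 6 mm inward over the board's end, underside 20.5 mm and top 26.5 mm above the rail. Its spring pushes inward with 2 N at rest, rising 0.5 N per mm (11 N at 18 mm).
- jaw_right (a joint): The same for the red jaw at the holder's -y side, pushed outward toward -y; it is the mirror image of the left one, with an equal spring.
- glass_center (a point): Clear drinking glass, 81 mm across, 92 mm high, loose; this point is half-way up. A bystander.
- jam_center (a point): Jar of red jam with a white lid, 69 mm across, 99 mm high, loose; this point is half-way up. A bystander.
Things that resemble listed ones, but are neither listed nor needed, are in the scene too. Of the things shaped like the part that bears board_center, the wooden one is meant.

How it is judged:
On the way, in this order (a step that is already met when the one before it is completed fails the run):
1. the board is lifted off the worktop (height (world z) of board_center above 0.05 m), for 0.2 s.
2. the board's end has pushed one jaw at least 12 mm outward (contact force between board and holder above 3 N and value of joint any of jaw_left, jaw_right above 0.012 m), for 0.1 s.
At the end, for the whole second after the job is handed in: The board lies flat on the rail (its centre 40 to 44.5 mm above the holder's origin, level within 0.04 rad), square to it (within 0.07 rad) and within 10 mm of its centre line and 19 mm of its middle, with each jaw pushed out 3 to 7 mm (centred between the springs within about 2 mm), at rest (z of board_center in the frame of holder between 0.04 and 0.0445 m and x of board_center in the frame of holder between -0.01 and 0.01 m and y of board_center in the frame of holder between -0.019 and 0.019 m and angle between board_center's own z axis and vertical below 0.04 rad and angle between the y axis of board_center and the y axis of holder, either way round below 0.07 rad and linear speed of board below 0.01 m/s and value of joint jaw_left between 0.003 and 0.007 m and value of joint jaw_right between 0.003 and 0.007 m); the robot touches nothing.
It fails at once if the board is pressed against the holder or a jaw's stop with more than 40 N in all (contact force between board and holder above 40 N).
It fails at once if a jaw is rammed into its stop (pushed out more than 23.5 mm) (value of joint any of jaw_left, jaw_right above 0.0235 m).
It fails at once if the glass is moved more than 20 mm (distance of glass_center from where it was at the start of the episode above 0.02 m).
It fails at once if the jam jar is moved more than 20 mm (distance of jam_center from where it was at the start of the episode above 0.02 m).
It also fails if it takes over 64 s, if anything falls off the work surface, if the arm or the gripper's body presses on something with over 40 N, if the wrist force passes 120 N, or if a joint passes its speed limit or range.

## Working session

There is one attempt and no reset: what is moved stays moved. The work goes in short steps, Python scripts to look and compute and a shell command to move; the robot and the scene stay as the last step left them, time stands still between calls to the robot, and variables do not carry over. Pictures are saved under pics/ and viewed, at most 10 in all, crops included, and the job is handed in when it is done.

```bash
mkdir -p pics; ls; python3 - <<'E'
from bench import ctrl,snapshot
import cv2
print(ctrl.observe())
for n in("scene","side"):
    s=snapshot(n); cv2.imwrite(f"pics/{n}0.png",s["frame"][:,:,::-1]); print({k:v for k,v in s.items() if k!="frame"})
E
```

```text
pics
{'time': 0.0, 'qpos': array([-8.26023398e-02,  1.24510234e-01,  1.65166673e+00, -3.23324675e-05,
        1.36752912e+00, -8.25896069e-02]), 'joint_velocities': array([-0.00154961,  0.00022256, -0.00162988,  0.00160913,  0.00039985,
       -0.00048255]), 'joint_torque': array([-6.25927078e-04, -4.17603564e+01, -3.59935069e+01,  7.73367751e-02,
        4.92534391e-02, -1.75303944e-04]), 'position': array([6.49348425e-01, 1.40722813e-05, 2.13388053e-01]), 'eef_rot': array([-3.13948382e+00, -1.42803324e-04,  1.57079000e+00]), 'ft_force': array([-0.32219335, -1.11176966, -0.01265984]), 'moment': array([ 0.02071026, -0.02104233, -0.04846677]), 'gripper_force': 0.0, 'opening': 0.9992697681060123}
{'fx': 560.4984910053724, 'fy': 560.4984910053724, 'cx': 318.4614357488906, 'cy': 241.92493603356192, 'world_to_cam': array([[ 0.68610987, -0.72745772,  0.00764937, -0.3790749 ],
       [ 0.41703475,  0.40190301,  0.81520303, -0.27678527],
       [-0.59610004, -0.55612879,  0.57912477, -1.16542992],
       [ 0.        ,  0.        ,  0.        ,  1.        ]])}
{'fx': 445.1693331617033, 'fy': 445.1693331617033, 'cx': 328.22463594306754, 'cy': 239.4220110396692, 'world_to_cam': array([[ 0.87713839, -0.48008817, -0.01198328, -0.48067003],
       [ 0.23362916,  0.40478215,  0.88406381, -0.17367579],
       [-0.41957796, -0.77824595,  0.46721256, -0.94861442],
       [ 0.        ,  0.        ,  0.        ,  1.        ]])}
```

View pics/scene0.png

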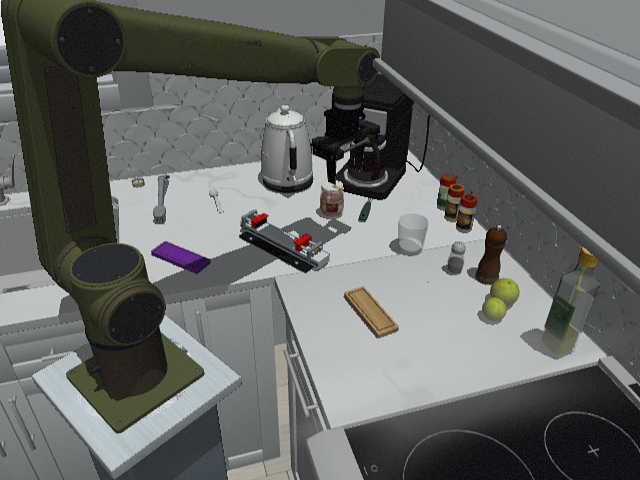

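View pics/side0.png

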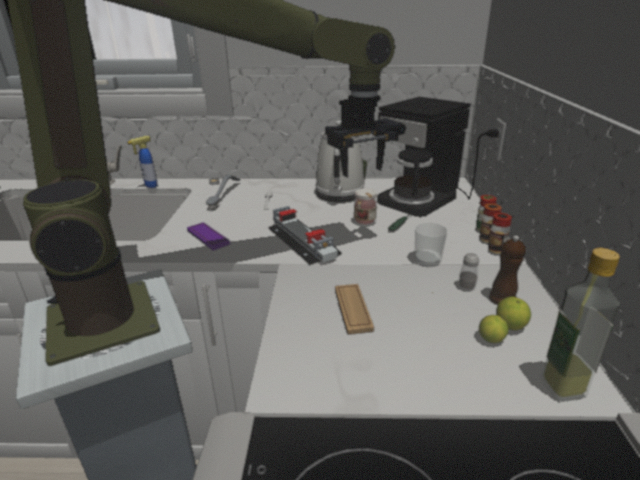

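The scene shows two board-shaped things: the wooden one at (371,312) and a purple one at (181,257). The wooden one fits the description: pale wood with dark lines. The holder is at (285,240), the jam jar at (331,200) and the glass at (411,233). I'll confirm in one enlarged crop.

```bash
cat > h.py <<'E'
import numpy as np,cv2
from bench import ctrl,snapshot
from scipy.spatial.transform import Rotation as R
def ray(s,u,v,z,M=None):
    M=np.linalg.inv(s["world_to_cam"]) if M is None else M
    d=M[:3,:3]@np.array([(u-s["cx"])/s["fx"],-(v-s["cy"])/s["fy"],-1]); o=M[:3,3]
    return o+d*(z-o[2])/d[2]
def wristM(s,o):
    T=np.eye(4);T[:3,:3]=R.from_euler('xyz',o["eef_rot"]).as_matrix();T[:3,3]=o["position"]
    return T@s["hand_eye"]
E
python3 - <<'E'
from h import *
s=snapshot("scene"); f=s["frame"][:,:,::-1]
cv2.imwrite("pics/crop.png",cv2.resize(f[190:345,230:437],None,fx=3.8,fy=3.8,interpolation=cv2.INTER_CUBIC))
for n,u,v,z in[("board",371,311,.016),("jam lid",331,187,.099),("glass base",411,250,0),("base",285,243,.034),("purple",181,256,.016)]:
    print(n,ray(s,u,v,z).round(3))
s=snapshot("side")
for n,u,v,z in[("board",354,307,.016),("rail",306,233,.034)]: print(n,ray(s,u,v,z).round(3))
E
```

```text
board [ 0.477 -0.24   0.016]
jam lid [0.732 0.121 0.099]
glass base [ 0.759 -0.153  0.   ]
base [0.51  0.083 0.034]
purple [0.297 0.256 0.016]
board [ 0.479 -0.241  0.016]
rail [0.529 0.093 0.034]
```

View pics/crop.png

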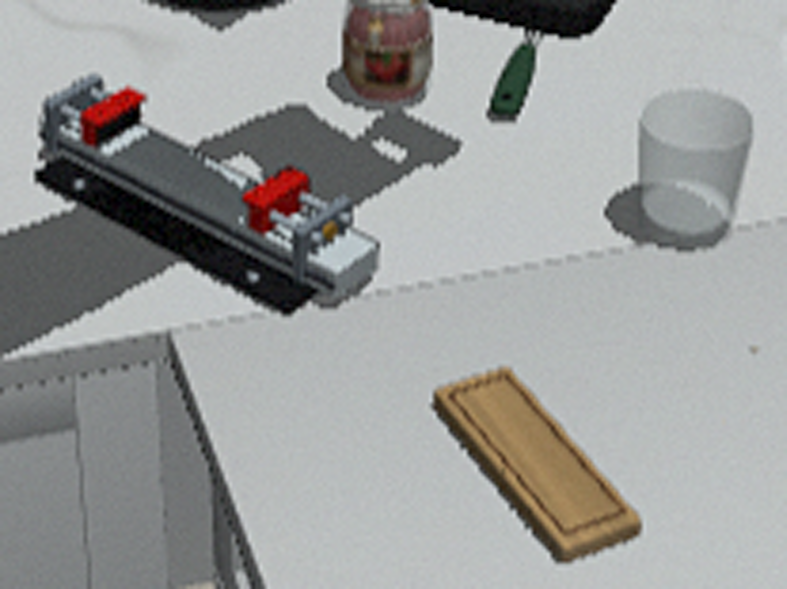

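The crop confirms it: the wooden board has dark lines and top corners at about (434,393), (507,370), (640,520) and (560,545). The holder's jaws are at (112,112) and (278,195) in crop pixels.

```bash
python3 - <<'E'
from h import *
s=snapshot("scene")
P=lambda u,v,z: ray(s,230+u/3.8,190+v/3.8,z)
c=[P(434,391,.016),P(507,369,.016),P(640,517,.016),P(562,545,.013)]
print("board",np.mean(c,0),[x.round(3) for x in c]); a=c[0]+c[1]-c[2]-c[3];print("yaw",np.degrees(np.arctan2(a[1],a[0])),[np.linalg.norm(c[i]-c[(i+1)%4]) for i in range(4)])
b=[P(38,180,0.0),P(290,312,0.0)];a=b[0]-b[1]
print("base",b,np.degrees(np.arctan2(a[1],a[0])),np.linalg.norm(a))
j=[P(112,100,.0605),P(278,182,.0605)];a=j[0]-j[1]
print("jaws",j,np.mean(j,0),np.degrees(np.arctan2(a[1],a[0])),np.linalg.norm(a))
o=ctrl.observe();w=snapshot("wrist");print({k:v for k,v in w.items() if k!="frame"})
E
```

```text
board [ 0.48186907 -0.23362441  0.01525   ] [array([ 0.482, -0.152,  0.016]), array([ 0.531, -0.172,  0.016]), array([ 0.481, -0.316,  0.016]), array([ 0.433, -0.295,  0.013])]
yaw 70.80128058373587 [np.float64(0.05294218336738206), np.float64(0.15298693530201757), np.float64(0.05237928383036546), np.float64(0.15171958955607018)]
base [array([0.47381264, 0.22889621, 0.        ]), array([ 0.49089203, -0.01492018,  0.        ])] 94.00703624956495 0.24441386854390323
jaws [array([0.5241783 , 0.19864595, 0.0605    ]), array([0.5339015 , 0.03826641, 0.0605    ])] [0.5290399  0.11845618 0.0605    ] 93.46937604004992 0.16067400621337424
{'fx': 382.52047426727637, 'fy': 382.52047426727637, 'cx': 323.0615435211396, 'cy': 242.25703371817215, 'hand_eye': array([[ 4.47527178e-04,  9.61948976e-01,  2.73228782e-01,
         7.73838099e-02],
       [ 9.99999796e-01, -5.54909777e-04,  3.15734694e-04,
        -1.16788943e-03],
       [ 4.55337988e-04,  2.73228585e-01, -9.61949028e-01,
        -1.70788733e-01],
       [ 0.00000000e+00,  0.00000000e+00,  0.00000000e+00,
         1.00000000e+00]])}
```

```bash
python3 -m handwheel '[[[-2.36,-1.69,0.6],[0,0,0],100],[[-2.36,-1.69,0.6],[0,0,0],100],[[-2.36,-1.69,0.6],[0,0,0],100],[[-2.36,-1.69,0.6],[0,0,0],100],[[-2.36,-1.69,0.6],[0,0,0],100],[[-2.36,-1.69,0.6],[0,0,0],100],[[-2.36,-1.69,0.6],[0,0,0],100],[[-2.36,-1.69,0.6],[0,0,0],100],[[-2.36,-1.69,0.6],[0,0,0],100],[[-2.36,-1.69,0.6],[0,0,0],100],[[0,0,0],[0,0,0.084],100],[[0,0,0],[0,0,0.084],100],[[0,0,0],[0,0,0.084],100],[[0,0,0],[0,0,0.083],100],[[0,0,0],[0,0,0],100],[[0,0,0],[0,0,0],100]]'
python3 - <<'E'
from h import *
o=ctrl.observe();s=snapshot("wrist");cv2.imwrite("pics/w1.png",s["frame"][:,:,::-1])
E
```

```text
time: 1.63
position: [0.481, -0.236, 0.1547]
eef_rot: [3.142, 0.0, 1.238]
ft_force: [-0.8, -0.5, 0.2]
opening: 0.998
gripper_force: 0.0
```

View pics/w1.png

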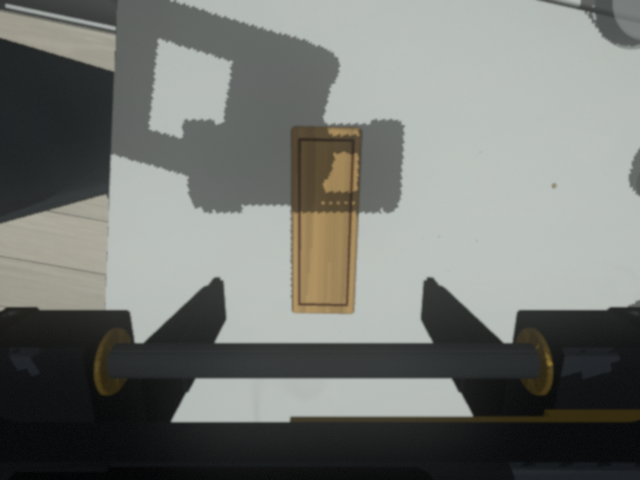

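The wrist view shows the board between the fingers, with top corners at about (292,127), (361,128), (355,313) and (292,313).

```bash
python3 - <<'E'
from h import *
o=ctrl.observe();s=snapshot("wrist");M=wristM(s,o)
c=np.array([ray(s,*p,.014,M) for p in[(292,127),(361,128),(355,313),(292,313)]])
T=R.from_euler('xyz',o["eef_rot"]).as_matrix()
print(c.round(4),[np.linalg.norm(c[i]-c[(i+1)%4]).round(4) for i in range(4)])
print("centre",c.mean(0),"tool",T.T@(c.mean(0)-o["position"]))
a=c[0]+c[1]-c[2]-c[3];b=T.T@a;print("ang in tool",np.arctan2(b[1],b[0]))
E
```

```text
[[ 0.4836 -0.1502  0.014 ]
 [ 0.5342 -0.1685  0.014 ]
 [ 0.4815 -0.3179  0.014 ]
 [ 0.4283 -0.2995  0.014 ]] [np.float64(0.0538), np.float64(0.1584), np.float64(0.0563), np.float64(0.1592)]
centre [ 0.48187633 -0.23403667  0.014     ] tool [0.002142   0.00022149 0.14065354]
ang in tool 0.01403615380819585
```

```bash
python3 -m handwheel '[[[0.2,0,2.5],[0,0,0.014],100],[[0,0,2.5],[0,0,0],100],[[0,0,2.5],[0,0,0],100],[[0,0,2.5],[0,0,0],100],[[0,0,2.0],[0,0,0],100],[[0,0,1.5],[0,0,0],100],[[0,0,1.0],[0,0,0],100],[[0,0,0.5],[0,0,0],100],[[0,0,0],[0,0,0],100],[[0,0,0],[0,0,0],50],[[0,0,0],[0,0,0],50],[[0,0,0],[0,0,0],50],[[0,0,0],[0,0,0],50],[[0,0,0],[0,0,0],50],[[0,0,0],[0,0,0],50],[[0,0,0],[0,0,0],50],[[0,0,0],[0,0,0],50],[[0,0,0],[0,0,0],50],[[0,0,0],[0,0,0],50],[[0,0,0],[0,0,0],50]]' 50
```

```text
time: 3.4
position: [0.4819, -0.2343, 0.005]
eef_rot: [3.141, 0.0, 1.222]
ft_force: [0.1, 0.1, 2.1]
opening: 0.586
gripper_force: 50.0
```

```bash
python3 -m handwheel '[[[0,0,-1],[0,0,0],50],[[0,0,-2],[0,0,0],50],[[0,0,-3],[0,0,0],50],[[0,0,-3],[0,0,0],50],[[0,0,-3],[0,0,0],50],[[0,0,-3],[0,0,0],50],[[0,0,-3],[0,0,0],50],[[0,0,-2],[0,0,0],50],[[0,0,0],[0,0,-0.1025],50],[[0,0,0],[0,0,-0.1025],50],[[0,0,0],[0,0,-0.1025],50],[[0,0,0],[0,0,-0.1025],50],[[2.9,1,0],[0,0,0],50],[[2.9,1,0],[0,0,0],50],[[2.9,1,0],[0,0,0],50],[[2.8,1,0],[0,0,0],50],[[2.8,1,0],[0,0,0],50],[[2.8,0.9,0],[0,0,0],50],[[0,0,0],[0,0,0],50]]'
python3 -m handwheel '[[[0,0,0],[0,0.08,0],50],[[0,0,0],[0,0.08,0],50],[[0,0,0],[0,0.08,0],50],[[0,0,0],[0,0,0],50],[[0,0,0],[0,0,0],50],[[0,0,0],[0,0,0],50]]'
python3 - <<'E'
from h import *
o=ctrl.observe();s=snapshot("wrist");cv2.imwrite("pics/w2.png",s["frame"][:,:,::-1])
E
```

```text
time: 4.98
position: [0.5301, -0.0557, 0.2043]
eef_rot: [-3.141, -0.003, 1.636]
ft_force: [0.2, 0.2, -2.0]
opening: 0.586
gripper_force: 50.0
time: 5.48
position: [0.5297, -0.06, 0.2044]
eef_rot: [-3.141, -0.239, 1.631]
ft_force: [0.2, -0.5, -1.5]
opening: 0.585
gripper_force: 50.0
```

View pics/w2.png

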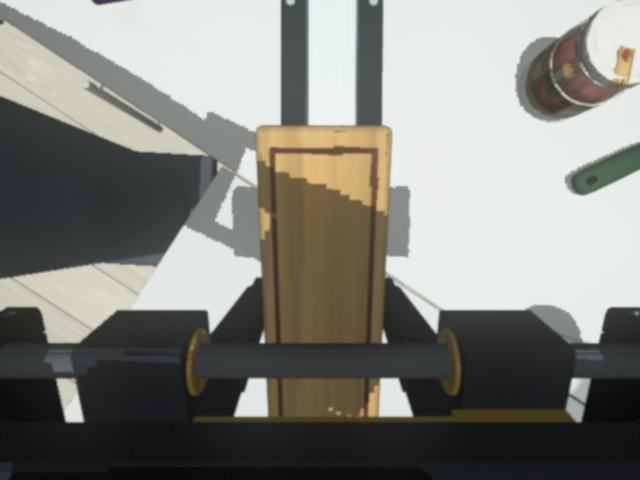

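The wrist view shows the board gripped square and centred (columns 257–391). Beyond it, the base edges are at about columns 281 and 383 and the rail centre is at about column 332. I'll measure the holder's lateral line from this frame and look for the jaws in the scene view.

```bash
python3 - <<'E'
from h import *
o=ctrl.observe();s=snapshot("wrist");M=wristM(s,o)
g=cv2.cvtColor(s["frame"],cv2.COLOR_RGB2GRAY).astype(int)
T=R.from_euler('xyz',o["eef_rot"]).as_matrix()
for r in(15,60,110):
    row=g[r-3:r+4].mean(0); d=np.diff(row); i=[k for k in range(270,400) if abs(d[k])>25]; print(r,i)
for r,l,rr in[(15,281,383),(110,281,383)]:
    a,b=ray(s,l,r,.01,M),ray(s,rr,r,.01,M);print("base",((a+b)/2).round(4),np.linalg.norm(a-b).round(4))
f=s=None
s=snapshot("scene");f=s["frame"]; hsv=cv2.cvtColor(f,cv2.COLOR_RGB2HSV)
m=cv2.inRange(hsv,(0,170,110),(8,255,255))|cv2.inRange(hsv,(172,170,110),(180,255,255))
n,_,st,ce=cv2.connectedComponentsWithStats(m)
for k in range(1,n):
    if st[k,4]>25: print(st[k],ce[k])
cv2.imwrite("pics/s2.png",cv2.resize(f[190:290,220:353,::-1],None,fx=6,fy=6,interpolation=cv2.INTER_CUBIC))
E
```

```text
15 [279, 280, 281, 306, 307, 308, 355, 356, 357, 381, 382, 383]
60 [279, 280, 281, 307, 308, 354, 355, 356, 380, 381, 382]
110 [279, 280, 281, 306, 307, 308, 354, 355, 356, 380, 381, 382]
base [0.5223 0.1815 0.01  ] 0.0989
base [0.5279 0.0907 0.01  ] 0.0998
[441 174  15   8  42] [448.78571429 178.04761905]
[462 194  15   9  57] [469.12280702 198.1754386 ]
[252 214  16   9  72] [258.93055556 217.80555556]
```

View pics/s2.png

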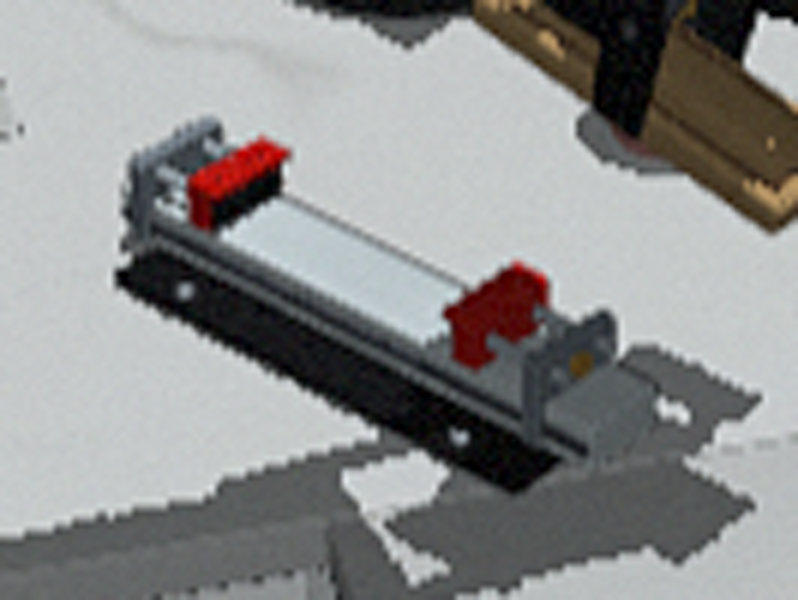

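The scene crop shows the far (left) jaw's lip-tip edge at about (212,200)–(290,155). The near (right) jaw's inner top edge is at about (447,312)–(515,263), and the rail between them is clear.

```bash
python3 - <<'E'
from h import *
s=snapshot("scene")
P=lambda u,v,z: ray(s,220+u/6,190+v/6,z)
L=(P(212,200,.0605)+P(290,155,.0605))/2; Rr=(P(447,312,.0605)+P(515,263,.0605))/2
y=np.radians(93.5);ax=np.array([np.cos(y),np.sin(y),0])
O=np.array([.5267,.110,0])
for p in(L,Rr):print(p.round(4),(p-O)@ax)
print("gap",np.linalg.norm(L-Rr))
o=ctrl.observe();print(o["position"],o["eef_rot"])
E
```

```text
[0.5179 0.1816 0.0605] 0.07201974522929797
[0.5286 0.0439 0.0605] -0.0661274380433023
gap 0.1381670331970323
[ 0.5300238  -0.0593186   0.20486453] [ 3.1413282  -0.23933198  1.63291762]
```

```bash
python3 -m handwheel '[[[0,0,0],[0,0.04,0],50],[[2.34,0.08,0.67],[0,0,0],50],[[2.34,0.08,0.67],[0,0,0],50],[[2.34,0.08,0.67],[0,0,0],50],[[2.34,0.08,0.67],[0,0,0],50],[[2.34,0.08,0.67],[0,0,0],50],[[2.34,0.08,0.67],[0,0,0],50],[[2.34,0.08,0.67],[0,0,0],50],[[2.34,0.08,0.67],[0,0,0],50],[[-0.57,0,1.98],[0,0,0],50],[[-0.57,0,1.98],[0,0,0],50],[[-0.57,0,1.98],[0,0,0],50],[[-0.57,0,1.98],[0,0,0],50],[[-0.57,0,1.98],[0,0,0],50],[[-0.57,0,1.98],[0,0,0],50],[[0,0,0],[0,0,0],50],[[0,0,0],[0,0,0],50],[[0,0,0],[0,0,0],50]]'
python3 - <<'E'
from h import *
for n,(a,b,c,d) in {"scene":(170,290,210,370),"side":(170,270,240,373)}.items():
    s=snapshot(n);f=s["frame"][a:b,c:d,::-1];cv2.imwrite(f"pics/{n}3.png",cv2.resize(f,None,fx=5,fy=5,interpolation=cv2.INTER_CUBIC))
o=ctrl.observe();print(o["position"],o["eef_rot"],o["ft_force"])
E
```

```text
time: 7.18
position: [0.5254, 0.1352, 0.0826]
eef_rot: [3.14, -0.28, 1.633]
ft_force: [-0.8, 0.3, -0.8]
opening: 0.587
gripper_force: 50.0
[0.52603829 0.13502028 0.08335924] [ 3.13792237 -0.2798323   1.63303698] [-0.8163561   0.89500007 -1.91314054]
```

View pics/scene3.png

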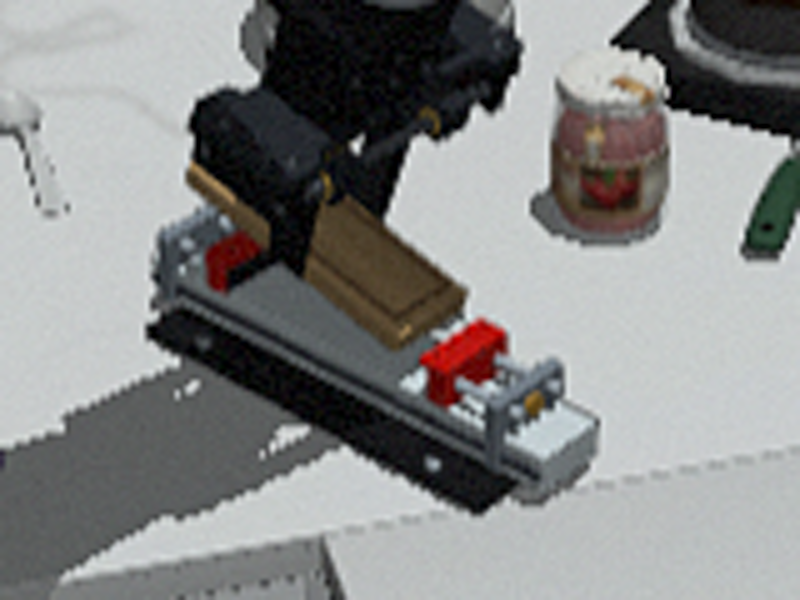

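The board's low end hangs over the rail, just inside the near jaw (crop ~(425,325), jaw ~(465,360)), with its high end above the far jaw. I'll lower it to feel for the rail.

```bash
python3 -m handwheel '[[[-0.083,0,0.288],[0,0,0],50],[[-0.083,0,0.288],[0,0,0],50],[[-0.083,0,0.288],[0,0,0],50],[[-0.083,0,0.288],[0,0,0],50],[[-0.083,0,0.288],[0,0,0],50],[[-0.083,0,0.288],[0,0,0],50],[[0,0,0],[0,0,0],50],[[0,0,0],[0,0,0],50]]'
python3 -m handwheel '[[[-0.028,0,0.096],[0,0,0],50],[[0,0,0],[0,0,0],50]]'
python3 -m handwheel '[[[-0.028,0,0.096],[0,0,0],50],[[0,0,0],[0,0,0],50]]'
```

```text
time: 7.95
position: [0.5244, 0.1348, 0.0628]
eef_rot: [-3.141, -0.28, 1.632]
ft_force: [-0.9, -0.3, -2.5]
opening: 0.585
gripper_force: 50.0
time: 8.12
position: [0.5247, 0.1348, 0.0623]
eef_rot: [3.142, -0.28, 1.632]
ft_force: [-0.2, -0.3, -2.4]
opening: 0.582
gripper_force: 50.0
time: 8.28
position: [0.5246, 0.1348, 0.0612]
eef_rot: [3.142, -0.28, 1.632]
ft_force: [0.1, -0.3, -1.3]
opening: 0.584
gripper_force: 50.0
```

```bash
python3 -m handwheel '[[[-0.028,0,0.096],[0,0,0],50],[[0,0,0],[0,0,0],50],[[0,0,0],[0,0,0],50]]'
python3 - <<'E'
from h import *
# several readings for noise
import time
for i in range(4):
    snapshot("side"); o=ctrl.observe(); print(o["position"].round(4),o["ft_force"].round(2))
E
```

```text
time: 8.53
position: [0.5248, 0.1349, 0.0605]
eef_rot: [3.141, -0.28, 1.632]
ft_force: [-0.1, 0.7, -0.7]
opening: 0.587
gripper_force: 50.0
[0.5248 0.1349 0.0605] [0.6  0.59 0.24]
[0.5248 0.1349 0.0605] [-0.67 -0.24 -0.58]
[0.5248 0.1349 0.0604] [ 0.07 -0.8  -0.59]
[0.5248 0.1349 0.0604] [-0.21  0.41 -0.9 ]
```

```bash
python3 -m handwheel '[[[0.033,0,-0.115],[0,0,0],50],[[-0.288,0,-0.083],[0,0,0],50],[[-0.288,0,-0.083],[0,0,0],50],[[-0.288,0,-0.083],[0,0,0],50],[[-0.288,0,-0.083],[0,0,0],50],[[0,0,0],[0,0,0],50],[[0,0,0],[0,0,0],50]]'
python3 -m handwheel '[[[-0.192,0,-0.055],[0,0,0],50],[[0,0,0],[0,0,0],50],[[0,0,0],[0,0,0],50]]'
python3 -m handwheel '[[[-0.192,0,-0.055],[0,0,0],50],[[0,0,0],[0,0,0],50],[[0,0,0],[0,0,0],50]]'
python3 -m handwheel '[[[-0.192,0,-0.055],[0,0,0],50],[[0,0,0],[0,0,0],50],[[0,0,0],[0,0,0],50]]'
```

```text
time: 9.32
position: [0.5254, 0.1226, 0.0614]
eef_rot: [-3.141, -0.28, 1.631]
ft_force: [-0.1, -0.2, -2.1]
opening: 0.586
gripper_force: 50.0
time: 9.57
position: [0.5255, 0.1208, 0.0614]
eef_rot: [-3.142, -0.28, 1.632]
ft_force: [0.1, -0.4, -2.3]
opening: 0.585
gripper_force: 50.0
time: 9.82
position: [0.5255, 0.1193, 0.0616]
eef_rot: [-3.141, -0.281, 1.632]
ft_force: [0.1, 3.1, -1.8]
opening: 0.584
gripper_force: 50.0
time: 10.07
position: [0.5257, 0.1171, 0.0615]
eef_rot: [-3.141, -0.281, 1.632]
ft_force: [-0.9, 4.4, -2.0]
opening: 0.584
gripper_force: 50.0
```

```bash
python3 -m handwheel '[[[-0.192,0,-0.055],[0,0,0],50],[[-0.192,0,-0.055],[0,0,0],50],[[-0.192,0,-0.055],[0,0,0],50],[[-0.192,0,-0.055],[0,0,0],50],[[-0.192,0,-0.055],[0,0,0],50],[[0,0,0],[0,0,0],50],[[0,0,0],[0,0,0],50]]'
python3 -m handwheel '[[[-0.192,0,-0.055],[0,0,0],50],[[-0.192,0,-0.055],[0,0,0],50],[[0,0,0],[0,0,0],50],[[0,0,0],[0,0,0],50]]'
python3 - <<'E'
from h import *
print(np.mean([(snapshot("side"),ctrl.observe()["ft_force"])[1] for _ in range(4)],0))
E
```

```text
time: 10.65
position: [0.5263, 0.108, 0.0618]
eef_rot: [-3.141, -0.283, 1.631]
ft_force: [-0.7, 7.8, -0.4]
opening: 0.583
gripper_force: 50.0
time: 10.98
position: [0.5265, 0.1045, 0.0619]
eef_rot: [-3.141, -0.284, 1.631]
ft_force: [0.1, 10.0, -0.8]
opening: 0.585
gripper_force: 50.0
[-0.32153435  9.36160996 -0.77295153]
```

```bash
python3 -m handwheel '[[[-0.192,0,-0.055],[0,0,0],50],[[-0.192,0,-0.055],[0,0,0],50],[[0,0,0],[0,0,0],50],[[0,0,0],[0,0,0],50]]'
python3 - <<'E'
from h import *
print(np.mean([(snapshot("side"),ctrl.observe()["ft_force"])[1] for _ in range(4)],0),ctrl.observe()["position"])
s=snapshot("scene");f=s["frame"][170:290,210:370,::-1];cv2.imwrite("pics/scene4.png",cv2.resize(f,None,fx=5,fy=5,interpolation=cv2.INTER_CUBIC))
E
```

```text
time: 11.52
position: [0.5267, 0.101, 0.062]
eef_rot: [-3.141, -0.285, 1.631]
ft_force: [-0.3, 11.1, -0.0]
opening: 0.582
gripper_force: 50.0
[-0.22242961 11.45622402 -0.14172305] [0.52663514 0.10108391 0.06201211]
```

View pics/scene4.png

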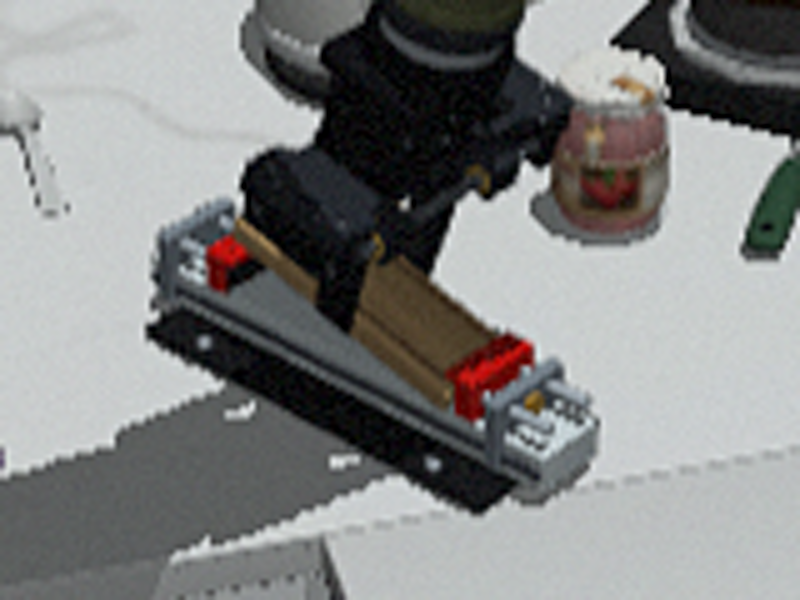

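The near jaw is pushed well out with the board's end under its lip (crop ~(490,375)), at 11.4 N, about 19 mm of travel. The high end sits just above and inside the far lip at (240,240). I'll lower it in steps.

```bash
python3 -m handwheel '[[[-0.084,0,0.291],[0,-0.04,0],50],[[0,0,0],[0,0,0],50],[[-0.073,0,0.298],[0,-0.04,0],50],[[0,0,0],[0,0,0],50],[[0,0,0],[0,0,0],50]]'
python3 -m handwheel '[[[-0.031,0,0.153],[0,-0.02,0],50],[[0,0,0],[0,0,0],50],[[-0.031,0,0.153],[0,-0.02,0],50],[[0,0,0],[0,0,0],50],[[0,0,0],[0,0,0],50]]'
```

```text
time: 12.18
position: [0.5265, 0.1015, 0.0557]
eef_rot: [-3.141, -0.205, 1.632]
ft_force: [0.6, 11.4, -1.6]
opening: 0.585
gripper_force: 50.0
time: 12.6
position: [0.5266, 0.1014, 0.0524]
eef_rot: [-3.141, -0.165, 1.631]
ft_force: [-0.4, 11.4, -0.5]
opening: 0.585
gripper_force: 50.0
```

```bash
python3 -m handwheel '[[[-0.1,0,-0.016],[0,0,0],50],[[-0.025,0,0.155],[0,-0.02,0],50],[[0,0,0],[0,0,0],50],[[-0.025,0,0.155],[0,-0.02,0],50],[[0,0,0],[0,0,0],50],[[0,0,0],[0,0,0],50]]'
python3 -m handwheel '[[[-0.019,0,0.157],[0,-0.02,0],50],[[0,0,0],[0,0,0],50],[[-0.019,0,0.157],[0,-0.02,0],50],[[0,0,0],[0,0,0],50],[[0,0,0],[0,0,0],50]]'
```

```text
time: 13.1
position: [0.5267, 0.1005, 0.0492]
eef_rot: [-3.141, -0.125, 1.631]
ft_force: [-0.0, 11.7, -1.6]
opening: 0.581
gripper_force: 50.0
time: 13.52
position: [0.5267, 0.1004, 0.046]
eef_rot: [-3.142, -0.085, 1.631]
ft_force: [0.2, 12.0, -2.2]
opening: 0.585
gripper_force: 50.0
```

```bash
python3 -m handwheel '[[[-0.013,0,0.158],[0,-0.02,0],50],[[0,0,0],[0,0,0],50],[[-0.013,0,0.158],[0,-0.02,0],50],[[0,0,0],[0,0,0],50],[[0,0,0],[0,0,0],50]]'
python3 -m handwheel '[[[-0.007,0,0.16],[0,-0.02,0],50],[[0,0,0],[0,0,0],50],[[-0.007,0,0.16],[0,-0.02,0],50],[[0,0,0],[0,0,0],50],[[0,0,0],[0,0,0],50]]'
python3 - <<'E'
from h import *
print(np.mean([(snapshot("side"),ctrl.observe()["ft_force"])[1] for _ in range(4)],0),ctrl.observe()["position"])
s=snapshot("scene");f=s["frame"][170:290,210:370,::-1];cv2.imwrite("pics/scene5.png",cv2.resize(f,None,fx=5,fy=5,interpolation=cv2.INTER_CUBIC))
E
```

```text
time: 13.93
position: [0.5267, 0.1004, 0.0427]
eef_rot: [3.142, -0.045, 1.631]
ft_force: [-0.3, 11.9, -1.6]
opening: 0.585
gripper_force: 50.0
time: 14.35
position: [0.5268, 0.1003, 0.0395]
eef_rot: [3.141, -0.005, 1.631]
ft_force: [0.0, 12.0, -2.2]
opening: 0.588
gripper_force: 50.0
[-0.67243642 12.28014479 -2.55392599] [0.52680628 0.10017277 0.03953339]
```

View pics/scene5.png

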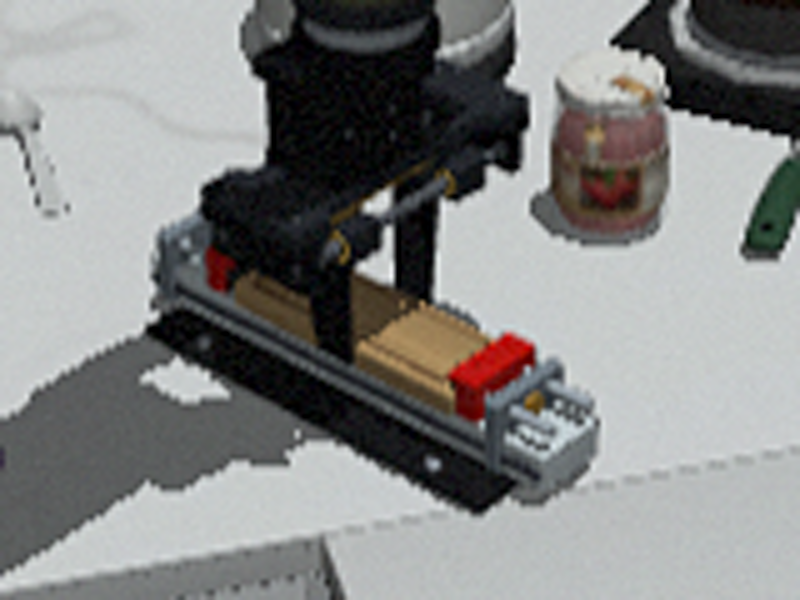

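The board is level on the rail, with its far end inside the left lip near (240,285) and its near end under the right lip. I'll ease it toward the left jaw until the forces balance.

```bash
python3 -m handwheel '[[[0.2,0,0],[0,0,0],50],[[0.2,0,0],[0,0,0],50],[[0.2,0,0],[0,0,0],50],[[0.2,0,0],[0,0,0],50],[[0.2,0,0],[0,0,0],50],[[0,0,0],[0,0,0],50],[[0,0,0],[0,0,0],50]]'
python3 -m handwheel '[[[0.2,0,0],[0,0,0],50],[[0.1,0,0],[0,0,0],50],[[0,0,0],[0,0,0],50],[[0,0,0],[0,0,0],50]]'
python3 -m handwheel '[[[0.1,0,0],[0,0,0],50],[[0.1,0,0.03],[0,0,0],50],[[0,0,0],[0,0,0],50],[[0,0,0],[0,0,0],50]]'
python3 - <<'E'
from h import *
print(np.mean([(snapshot("side"),ctrl.observe()["ft_force"])[1] for _ in range(4)],0),ctrl.observe()["position"])
E
```

```text
time: 15.18
position: [0.5263, 0.109, 0.0394]
eef_rot: [3.141, -0.003, 1.631]
ft_force: [0.4, 8.7, -2.2]
opening: 0.584
gripper_force: 50.0
time: 15.52
position: [0.5261, 0.1109, 0.0394]
eef_rot: [3.141, -0.001, 1.631]
ft_force: [-0.1, 3.9, -2.5]
opening: 0.586
gripper_force: 50.0
time: 15.85
position: [0.5261, 0.1126, 0.0394]
eef_rot: [3.142, 0.0, 1.632]
ft_force: [0.1, 2.8, -1.0]
opening: 0.582
gripper_force: 50.0
[-0.79397897  2.68470847 -0.53625229] [0.52607608 0.11262122 0.03941221]
```

```bash
python3 -m handwheel '[[[0.1,0,0],[0,0,0],50],[[0.1,0,0],[0,0,0],50],[[0.07,0,0.03],[0,0,0],50],[[0,0,0],[0,0,0],50],[[0,0,0],[0,0,0],50]]'
python3 - <<'E'
from h import *
print(np.mean([(snapshot("side"),ctrl.observe()["ft_force"])[1] for _ in range(6)],0),ctrl.observe()["position"])
E
```

```text
time: 16.47
position: [0.5259, 0.1152, 0.0392]
eef_rot: [3.142, 0.001, 1.632]
ft_force: [-2.6, -0.5, 2.0]
opening: 0.585
gripper_force: 50.0
[-2.00929775 -0.15796847  1.98956818] [0.52590927 0.11532769 0.03911242]
```

```bash
python3 -m handwheel '[[[0,0,0],[0,0,0],70],[[0,0,0],[0,0,0],80],[[0,0,0],[0,0,0],90],[[0,0,0],[0,0,0],90],[[0,0,0],[0,0,0],90],[[0,0,0],[0,0,0],90],[[0,0,-1],[0,0,0],90],[[0,0,-2],[0,0,0],90],[[0,0,-3],[0,0,0],90],[[0,0,-3],[0,0,0],90],[[0,0,-3],[0,0,0],90],[[0,0,-3],[0,0,0],90],[[0,0,-3],[0,0,0],90],[[0,0,0],[0,0,0],90],[[0,0,0],[0,0,0],90],[[0,0,0],[0,0,0],90]]'
python3 - <<'E'
from h import *
s=snapshot("wrist");cv2.imwrite("pics/w6.png",s["frame"][:,:,::-1])
E
```

```text
time: 18.1
position: [0.5255, 0.1154, 0.2189]
eef_rot: [-3.142, 0.0, 1.632]
ft_force: [0.5, -0.3, -0.5]
opening: 0.897
gripper_force: 0.0
```

View pics/w6.png

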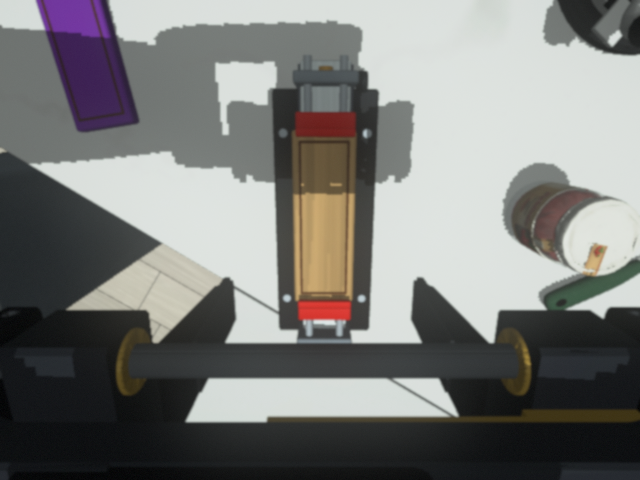

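The board lies square between both red jaws (columns 293–355, rows 113–318), centred on the rail. The jam jar is untouched and the gripper is clear, so I'm handing in.

```bash
python3 -c "
from bench import finish_job
print(finish_job())"
```

```text
the job is handed in; nothing more can be done
None
```

The wooden board is clipped flat and square between both red jaws, the jam jar and glass were left untouched, and the job is handed in at about 18 s; the hand-in returned no verdict.

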